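Screw the rotor lid onto the centrifuge

ROBOT

A 6-joint arm with a two-finger parallel gripper is mounted at the origin on the work surface. World frame = base frame: x ahead of the robot, y to its left, z up, the work surface at z = 0. Lengths are in m, angles in degrees, forces in N, time in s.
With the tool pointing down it reaches from about 0.325 to 0.9 m from the base axis. Payload 3.5 kg.
Tool frame: the origin (TCP) lies at the very end of the fingers, on their centre line; the grasp point (between the pads) lies 19 mm behind it; z points along the fingers, y is the line along which they close (so a half turn about z gives the same grasp; the last joint's range is limited). The gripper opens to 85 mm and grips with 20 to 120 N. Pads are 22 mm wide; open, the fingers measure 114 mm over their backs; the gripper's body (76 mm by 85 mm) begins 54 mm behind the grasp point. The pads swing forward as they close: fully open they stand 13 mm farther back than shut.
Start: joints at [-77.143, 15.837, -1.513, 72.651, 0, 84.076], TCP at [0.201, -0.592, 0.231] pointing down, gripper open.
Joint ranges: [-178.77, 178.77], [-48.84, 107.48], [-61.69, 71.31], [-111.58, 123.2], [-90, 87.43], [-180, 180]. Speed limits (degrees/s): [147.25, 147.25, 180, 180, 180, 180].

INTERFACE

Orientations are given as [roll, pitch, yaw] about the fixed x, y, z axes, in that order (R = Rz(yaw) Ry(pitch) Rx(roll)).
In Python, from plant import arm gives the robot as it stands.
- The arm moves only by the tool apply_moves, never from a script. Its argument "plan" is a list that holds one entry, the list of rows, each a list of 7 numbers: the shift along the tool's x, y, z in mm, then the turn, a rotation vector about the tool's x, y, z in rad, then the closure, from 0 (fully open) to 1 (shut). In form: [[[dx, dy, dz, wx, wy, wz, claw], ...]]. A call has 1 to 10 rows; each row shifts and turns the commanded pose from where the row before left it, along the tool's axes as they then stand; what a row does not reach is not made up. A row lasts 1/10 s, in which the tool goes at most 50 mm and 8.59 degrees, less where a joint would pass 70% of its speed; a pose out of reach is approached as far as the arm can. A call is refused whole if a number of a shift passes 50 or a number of a turn 0.15, either way. A call with a gripper value outside its range is refused whole. The fingers move at their own pace and stop on an object; the grip force is fixed at half the most. Time passes only in rows, so rows that do not move let the fingers close. It gives the time, the measured TCP pose, the force, the opening and the grip force at its end, in the units of the state.
- arm.get_state(): the state, without advancing time (a new reading comes with each control period).
- arm.camera(name): name is "scene" or "top"; returns the picture (480x640x3 uint8, red, green, blue); there is no depth.
- arm.camera_info(name): a dict with "camera_matrix" (3x3 intrinsics, pixels), "cam_to_world" (4x4, takes a point from camera to world coordinates). Camera axes: x right, y up, looking along -z (the intrinsics and any distortion apply to the point x, -y, -z); pixel columns grow to the right and rows downward; lengths in m; the calibration is good to about 2 mm. A picture is of the moment at which its call begins. camera_info takes no time and is no camera call.
- arm.finish_job(): hands the job in; it is judged then, once.
The state is a dict: "time": time; "joints": joint angles; "qvel": joint speeds; "effort": joint torques, N m; "position": TCP position; "orientation": TCP orientation; "ft_force": force on the tool from outside, world axes, zero at the start; "ft_torque": the same for the moment, N m; "finger_gap": opening from 0.0 (shut) to 1.0 (fully open); "grasp_force": force on a finger pad.
Only numpy, scipy, OpenCV 4.12 (cv2) and the standard library are available. Lean on these libraries where they do the work, as an engineer would, in place of code of your own. Each camera call takes 0.05 s, during which the arm holds its last target. There are 200 camera calls.

TASK

The loaded rotor of the open bench centrifuge still needs its lid: take the loose aluminium rotor lid by its knurled knob, set it on the threaded stud in the middle of the rotor and screw it down clockwise, following the thread without forcing it, until you feel the rubber seal in the rotor's rim take up and the resistance clearly rises. Stop there, snug but not overtightened, let go and leave everything else where it is.

Things in the scene. Friction and masses are not known exactly. Their poses are not given: they have to be found in the camera images.
- lid_center (a point): Centre of the aluminium rotor lid (160 g), on its axis, half-way up its 39 mm; z up through the knob. Disc 120 mm across, 5 mm thick, with a round knurled knob 39 mm across, 34 mm high on its middle: grip it about 8 mm above this point (disc top: 14.5 mm below). The 24 mm bore goes right through and has a coarse two-start right-hand thread, 12 mm travel a turn, 0.5 mm axial play.
- stud_tip (a point): Tip of the upright steel stud fixed in the rotor's middle; z its axis. Thread 21 mm across; the top 11 mm are a plain pointed pilot, 12 mm thick, about 1 mm loose in the lid. Where the thread starts round it is unknown: lowered on it, the lid rests with lid_center 0 to 6 mm above this point, and after 0.4 to 1.1 turns clockwise from above meets the seal. The rotor (124 mm across) cannot turn.
- rotor_rim (a point): Middle of the rotor's top face, round the stud's foot, 28.5 mm below stud_tip. A black rubber seal ring, 110 mm across, stands 2.7 to 4.3 mm proud of the rim (it differs from rotor to rotor). The lid's disc lands on it; it gives 1 mm for every 10 N; over 40 N crushes it. The turning torque, under 0.1 N m before, then rises by about 0.04 N m per newton on the seal: 0.3 to 1 N m is snug.
- centrifuge: White bench centrifuge, fixed, 240 mm (its x) by 270 mm (its y) by 150 mm high with an 172 mm round bowl in its top holding the rotor; origin under the middle of the bowl at table height. Its door stands open, fixed, leaning back from its -y edge, reaching 350 mm above the table.
- tape_roll_mid (a point): Roll of paper tape, 64 mm across, 25 mm high, lying on the table; middle. Leave alone.
- jar_cover_mid (a point): Steel jar cover, 72 mm across, 12 mm high, no knob, on the table; middle. Leave alone.
- vial_mid (a point): Small glass vial, 25 mm across, 50 mm high, standing; middle. Leave alone.
- tube_rack_mid (a point): Blue rack of micro tubes, 70 by 130 mm and 48 mm high, on the table; middle. Leave alone.
Not all that is in view belongs to the job. Of the things shaped like the part that bears lid_center, the aluminium one is meant.

How it is judged:
By the outcome, as a careful person would: the job done as asked, in the order asked, and still so for the second after the job is handed in, with the robot touching nothing.
It also fails if it takes over 72 s, if anything falls off the work surface, if the arm or the gripper's body presses on something with over 40 N, if the wrist force passes 120 N, or if a joint passes its speed limit or range.

## Working session

There is one attempt and no reset: what is moved stays moved. The work goes in short steps, Python scripts to look and compute and a tool call to move; the robot and the scene stay as the last step left them, time stands still between calls to the robot, and variables do not carry over. Pictures are saved under pics/ and viewed, at most 10 in all, crops included, and the job is handed in when it is done.

Besides the shell and the picture viewer there is one more tool, called after "Emit:" by a JSON object that holds its "name" and its "arguments", one argument or row to a line. apply_moves: Moves the arm, as the interface text tells. Its arguments: {"type":"object","properties":{"plan":{"type":"array","items":{"type":"array","items":{"type":"array","items":{"type":"number"}}}}},"required":["plan"]}

```bash
mkdir -p pics; ls; python3 - <<'E'
from plant import arm
import cv2,numpy as np
for n in("scene","top"):
    im=arm.camera(n);cv2.imwrite(f"pics/{n}0.png",im[:,:,::-1])
    i=arm.camera_info(n);print(n,{k:np.round(v,4).tolist() if not isinstance(v,str) else v for k,v in i.items()})
print(arm.get_state())
E
```

```text
pics
scene {'camera_matrix': [[436.824, 0.0, 320.3868], [0.0, 436.824, 236.5344], [0.0, 0.0, 1.0]], 'cam_to_world': [[-0.574, -0.5636, 0.594, 1.0019], [0.8187, -0.3797, 0.4308, 0.4578], [-0.0172, 0.7336, 0.6794, 0.6629], [0.0, 0.0, 0.0, 1.0]]}
top {'camera_matrix': [[494.0029, 0.0, 312.3492], [0.0, 494.0029, 241.5588], [0.0, 0.0, 1.0]], 'cam_to_world': [[-0.0092, 0.9987, -0.0498, 0.4999], [-0.9999, -0.0094, -0.004, 0.119], [-0.0045, 0.0497, 0.9988, 1.1719], [0.0, 0.0, 0.0, 1.0]]}
{'time': 0.1, 'joints': array([-7.71414337e+01,  1.58759141e+01, -1.58950318e+00,  7.26517675e+01,
        1.84708326e-04,  8.40760547e+01]), 'qvel': array([-0.05102441, -0.08766875,  0.23249027,  0.06909205,  0.14410471,
       -0.03431854]), 'effort': array([ 2.47710559e-04, -4.46706784e+01,  2.96129072e+01,  8.43707705e-03,
       -1.27062626e-04, -9.56742696e-06]), 'position': array([ 0.20107288, -0.59102392,  0.23025366]), 'orientation': array([-1.79883460e+02, -1.22781515e-02,  1.87824989e+01]), 'ft_force': array([ 0.72315972, -0.46587511, -0.04395316]), 'ft_torque': array([ 0.01488559, -0.02390002,  0.02622527]), 'grasp_force': 0.0, 'finger_gap': 0.9961027324847703}
```

View pics/scene0.png

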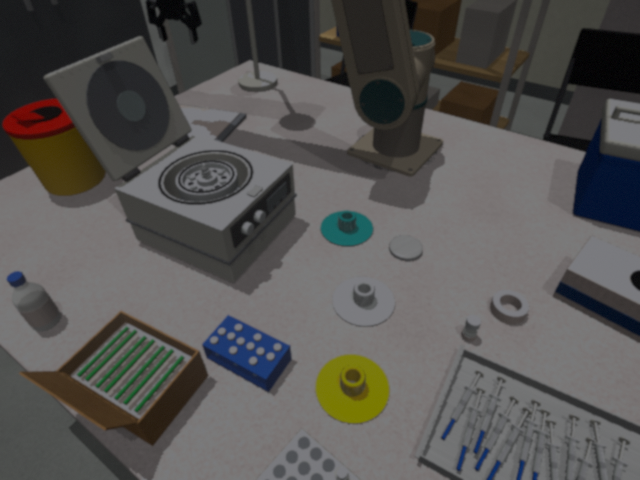

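View pics/top0.png

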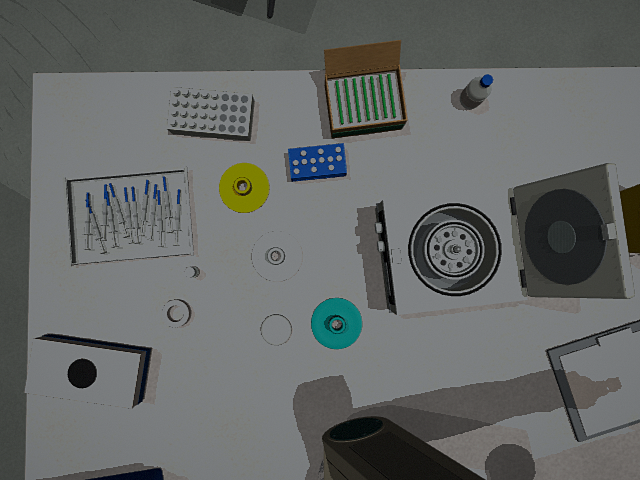

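The aluminium lid is at about scene (364,297) and top (276,256). The rotor stud is at about scene (206,177) and top (455,249). The teal and yellow lids are decoys. Next I'll zoom in on both.

```bash
cat > h.py <<'E'
from plant import arm
import numpy as np,cv2
def ray(n,u,v):
    i=arm.camera_info(n);K=np.array(i["camera_matrix"]);T=np.array(i["cam_to_world"])
    d=np.linalg.solve(K,[u,v,1.])*[1,-1,-1]
    return T[:3,3],T[:3,:3]@d
def onz(n,u,v,z):
    o,d=ray(n,u,v);return o+d*(z-o[2])/d[2]
def proj(n,p):
    i=arm.camera_info(n);K=np.array(i["camera_matrix"]);T=np.array(i["cam_to_world"])
    q=T[:3,:3].T@(np.array(p)-T[:3,3]);q=K@(q*[1,-1,-1]);return q[:2]/q[2]
def tri(a,b):
    (o,d),(p,e)=ray("scene",*a),ray("top",*b)
    s=np.linalg.lstsq(np.c_[d,-e],p-o,rcond=None)[0]
    return (o+s[0]*d+p+s[1]*e)/2,np.linalg.norm(o+s[0]*d-p-s[1]*e)
def crop(im,u,v,w,h,k):
    c=im[v-h//2:v+h//2,u-w//2:u+w//2]
    return cv2.normalize(cv2.resize(c,None,fx=k,fy=k,interpolation=cv2.INTER_CUBIC),None,0,255,cv2.NORM_MINMAX)
E
python3 - <<'E'
from h import *
s=cv2.imread("pics/scene0.png");t=cv2.imread("pics/top0.png")
a=np.hstack([crop(s,364,297,80,60,5),crop(s,206,178,80,60,5)])
b=np.hstack([crop(t,276,256,80,60,5),crop(t,455,249,80,60,5)])
cv2.imwrite("pics/c1.png",np.vstack([a,b]))
for z in(0.005,0.039):print("lid",onz("scene",364,300 if z<.01 else 285,z),onz("top",276,256,z))
print(tri((206,177),(455,249)))
E
```

```text
lid [0.52621856 0.21228442 0.005     ] [0.52467703 0.20985615 0.005     ]
lid [0.52005982 0.20660837 0.039     ] [0.52395415 0.20720774 0.039     ]
(array([ 0.53215559, -0.17268919,  0.14364705]), np.float64(0.00193282368286836))
```

View pics/c1.png

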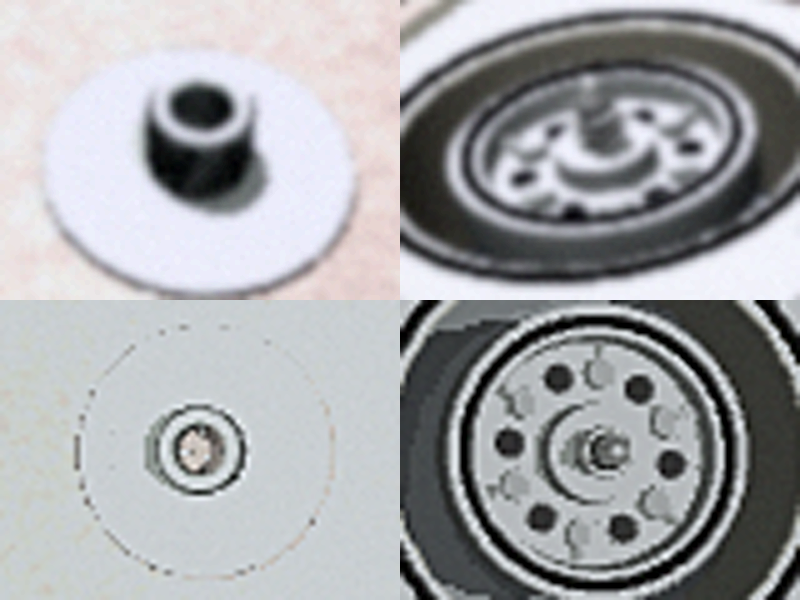

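```bash
python3 - <<'E'
from h import *
g=lambda o,x,y:(o[0]+x/5-.4,o[1]+y/5-.4)
L=(324,267);S=(166,148);LT=(236,226);ST=(415,219)
print("disc",tri(g(L,198.5,168),g(LT,205,151.5)),onz("top",*g(LT,205,151.5),.005),onz("scene",*g(L,198.5,168),.005))
print("knobtop",tri(g(L,202,107),g(LT,199,149)),onz("top",*g(LT,199,149),.039),onz("scene",*g(L,202,107),.039))
print("tip",tri(g(S,187,78),g(ST,216,151)))
# seal: scene ellipse x462-742,y67-222 ; top 462-735, 322-580
c=tri(g(S,202,144),g(ST,198,150));print("seal",c)
for d in (445,452):pass
E
```

```text
disc (array([0.52466447, 0.2093064 , 0.00073441]), np.float64(0.001264843385174546)) [0.52490005 0.20843696 0.005     ] [0.52738814 0.21143023 0.005     ]
knobtop (array([0.52512813, 0.2091665 , 0.03700197]), np.float64(0.0010059372224793745)) [0.52534287 0.20857678 0.039     ] [0.52636912 0.21037696 0.039     ]
tip (array([ 0.53233155, -0.1694389 ,  0.17847317]), np.float64(0.0007812596645354346))
seal (array([ 0.53311614, -0.17045524,  0.14654565]), np.float64(0.0013314880912624098))
```

Emit:
{"name": "apply_moves", "arguments": {
  "plan": [
    [[0,0,-40,0,0,0,0],[0,0,-40,0,0,0,0],[0,0,-40,0,0,0,0],[0,0,-40,0,0,0,0],[0,0,-40,0,0,0,0],[23.5,-27.2,0,0,0,0,0],[23.5,-27.2,0,0,0,0,0],[23.5,-27.2,0,0,0,0,0],[23.5,-27.2,0,0,0,0,0],[23.5,-27.2,0,0,0,0,0]]
  ]
}}

```text
time: 1.1
position: [0.2689, -0.4236, 0.4308]
orientation: [-179.9, -0.0, 18.8]
ft_force: [0.5, 0.2, 0.1]
finger_gap: 1.0
grasp_force: 0.0
```

Emit:
{"name": "apply_moves", "arguments": {
  "plan": [
    [[23.5,-27.2,0,0,0,0,0],[23.5,-27.2,0,0,0,0,0],[23.5,-27.2,0,0,0,0,0],[23.5,-27.2,0,0,0,0,0],[23.5,-27.2,0,0,0,0,0],[23.5,-27.2,0,0,0,0,0],[23.5,-27.2,0,0,0,0,0],[23.5,-27.2,0,0,0,0,0],[23.5,-27.2,0,0,0,0,0],[23.5,-27.2,0,0,0,0,0]]
  ]
}}

```text
time: 2.1
position: [0.4036, -0.0904, 0.4309]
orientation: [-180.0, 0.0, 18.8]
ft_force: [0.6, -0.5, -0.1]
finger_gap: 1.001
grasp_force: 0.0
```

Emit:
{"name": "apply_moves", "arguments": {
  "plan": [
    [[23.5,-27.2,0,0,0,0,0],[23.5,-27.2,0,0,0,0,0],[23.5,-27.2,0,0,0,0,0],[23.5,-27.2,0,0,0,0,0],[23.5,-27.2,0,0,0,0,0],[23.5,-27.2,0,0,0,0,0],[23.5,-27.2,0,0,0,0,0],[23.5,-27.2,0,0,0,0,0],[23.5,-27.2,0,0,0,0,0],[0,0,0,0,0,0,0]]
  ]
}}

```text
time: 3.1
position: [0.5259, 0.2111, 0.4294]
orientation: [-179.9, 0.1, 19.0]
ft_force: [0.5, -0.3, -0.7]
finger_gap: 0.998
grasp_force: 0.0
```

Emit:
{"name": "apply_moves", "arguments": {
  "plan": [
    [[0,0,25,0,0,-0.15,0],[0,0,25,0,0,-0.15,0],[0,0,25,0,0,-0.15,0],[0,0,25,0,0,-0.15,0],[0,0,25,0,0,-0.15,0],[0,0,25,0,0,-0.15,0],[0,0,25,0,0,-0.15,0],[0,0,25,0,0,-0.15,0],[0,0,25,0,0,-0.15,0],[0,0,25,0,0,-0.15,0]]
  ]
}}

```text
time: 4.1
position: [0.5244, 0.2071, 0.1802]
orientation: [-180.0, 0.0, 105.0]
ft_force: [-0.2, -0.7, 0.5]
finger_gap: 1.004
grasp_force: 0.0
```

Emit:
{"name": "apply_moves", "arguments": {
  "plan": [
    [[0,0,0,0,0,-0.15,0],[0,0,0,0,0,-0.15,0],[0,0,0,0,0,-0.15,0],[0,0,0,0,0,-0.15,0],[0,0,0,0,0,-0.15,0],[0,0,0,0,0,-0.15,0],[0,0,0,0,0,-0.15,0],[0,0,0,0,0,-0.15,0],[0,0,0,0,0,-0.15,0],[0,0,0,0,0,-0.15,0]]
  ]
}}

```text
time: 5.1
position: [0.5244, 0.207, 0.1811]
orientation: [-180.0, -0.1, -169.0]
ft_force: [0.8, -0.2, 0.3]
finger_gap: 1.0
grasp_force: 0.0
```

Emit:
{"name": "apply_moves", "arguments": {
  "plan": [
    [[0,0,0,0,0,-0.15,0],[0,0,0,0,0,-0.15,0],[0,0,0,0,0,-0.15,0],[0,0,0,0,0,-0.15,0],[0,0,0,0,0,-0.15,0],[0,0,0,0,0,-0.15,0],[0,0,0,0,0,-0.15,0],[0,0,0,0,0,-0.15,0],[0,0,0,0,0,-0.15,0],[0,0,0,0,0,0,0]]
  ]
}}

```text
time: 6.1
position: [0.5245, 0.2071, 0.1811]
orientation: [180.0, -0.0, -92.0]
ft_force: [-0.8, 0.5, -0.8]
finger_gap: 1.0
grasp_force: 0.0
```

```bash
python3 - <<'E'
from h import *
s=arm.get_state();print(s)
im=arm.camera("scene")[:,:,::-1];cv2.imwrite("pics/s2.png",im);
a=crop(np.ascontiguousarray(im),380,230,200,240,2);b=crop(np.ascontiguousarray(arm.camera("top")[:,:,::-1]),276,256,200,240,2)
cv2.imwrite("pics/c2.png",np.hstack([a,b]))
E
```

```text
{'time': 6.1, 'joints': array([ 1.49918732e+01,  1.15299154e+01, -1.32524472e+01,  6.52697193e+01,
       -1.47339482e-02, -7.29804484e+01]), 'qvel': array([ 0.08011346,  0.15609177,  0.3158641 , -0.07116179,  0.08588634,
        6.28121951]), 'effort': array([ 4.43802669e-02, -3.92108345e+01,  2.82733101e+01, -1.62768614e-03,
        1.53574005e-03, -5.46609163e-01]), 'position': array([0.52447673, 0.20714864, 0.18109861]), 'orientation': array([ 1.79954512e+02, -2.93329449e-02, -9.20276601e+01]), 'ft_force': array([-0.80703855,  0.4851084 , -0.80155699]), 'ft_torque': array([ 0.00901219, -0.02429422,  0.01927192]), 'grasp_force': 0.0, 'finger_gap': 1.0001797925393323}
```

View pics/c2.png

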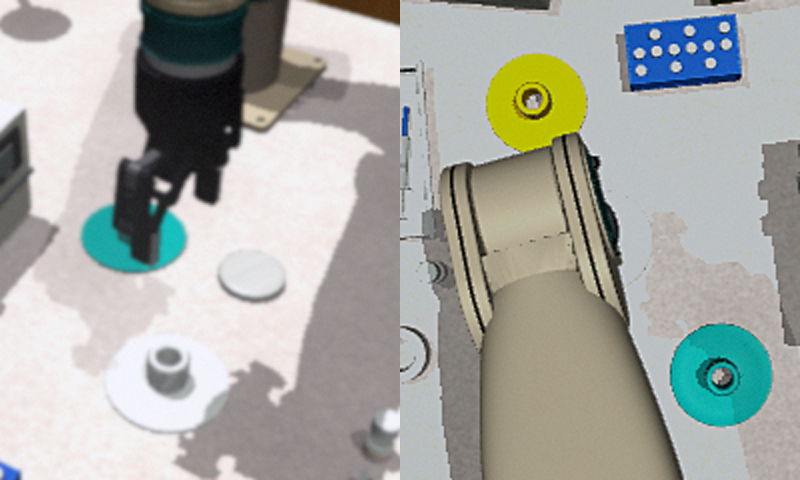

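```bash
python3 - <<'E'
from h import *
for z in(.181,.194):print(proj("scene",(.5245,.207,z)))
E
```

```text
[367.18364095 230.01658924]
[367.62800228 224.06969868]
```

Emit:
{"name": "apply_moves", "arguments": {
  "plan": [
    [[-2,0,22,0,0,0,0],[0,0,22,0,0,0,0],[0,0,22,0,0,0,0],[0,0,22,0,0,0,0],[0,0,22,0,0,0,0],[0,0,22,0,0,0,0],[0,0,10,0,0,0,0],[0,0,0,0,0,0,0]]
  ]
}}

```text
time: 7.0
position: [0.5235, 0.2093, 0.0378]
orientation: [179.8, -0.1, -92.1]
ft_force: [-0.6, 0.1, -0.1]
finger_gap: 1.002
grasp_force: 0.0
```

Emit:
{"name": "apply_moves", "arguments": {
  "plan": [
    [[0,-1.5,15,0,0,0,0],[0,0,14,0,0,0,0],[0,0,0,0,0,0,0.4],[0,0,0,0,0,0,0.8],[0,0,0,0,0,0,1],[0,0,0,0,0,0,1],[0,0,0,0,0,0,1],[0,0,0,0,0,0,1]]
  ]
}}

```text
time: 7.8
position: [0.5275, 0.2101, 0.0112]
orientation: [-179.9, 0.0, -92.0]
ft_force: [1.1, -0.3, 2.7]
finger_gap: 0.454
grasp_force: 60.7
```

Emit:
{"name": "apply_moves", "arguments": {
  "plan": [
    [[0,0,0,0,0,0,0.3],[0,0,0,0,0,0,0.3],[0,0,0,0,0,-0.15,0.3],[0,0,0,0,0,-0.15,0.3],[0,0,0,0,0,-0.15,0.3],[0,0,0,0,0,-0.15,0.3],[0,0,0,0,0,-0.15,0.3],[0,0,0,0,0,-0.15,0.3],[0,0,0,0,0,-0.15,0.3],[0,0,0,0,0,-0.15,0.3]]
  ]
}}

```text
time: 8.8
position: [0.5261, 0.2097, 0.0099]
orientation: [180.0, 0.0, -22.9]
ft_force: [-0.2, -0.5, -0.3]
finger_gap: 0.706
grasp_force: 0.0
```

Emit:
{"name": "apply_moves", "arguments": {
  "plan": [
    [[0,0,0,0,0,-0.15,0.3],[0,0,0,0,0,-0.15,0.3],[0,0,0,0,0,0,0.3]]
  ]
}}

```text
time: 9.1
position: [0.5261, 0.2097, 0.01]
orientation: [180.0, 0.0, -6.1]
ft_force: [0.3, -0.5, 0.7]
finger_gap: 0.699
grasp_force: 0.0
```

Emit:
{"name": "apply_moves", "arguments": {
  "plan": [
    [[0,0,0,0,0,0,1],[0,0,0,0,0,0,1],[0,0,0,0,0,0,1],[0,0,0,0,0,0,1],[0,0,0,0,0,0,1]]
  ]
}}

```text
time: 9.6
position: [0.5267, 0.2099, 0.0105]
orientation: [-180.0, -0.0, -6.1]
ft_force: [-0.3, -0.6, 3.2]
finger_gap: 0.457
grasp_force: 60.5
```

```bash
python3 - <<'E'
from h import *
print(arm.get_state())
E
```

```text
{'time': 9.6, 'joints': array([ 1.51929716e+01,  2.19083670e+01, -2.27758922e+01,  4.52964317e+01,
       -1.78592525e-03, -1.58727794e+02]), 'qvel': array([-0.01997894, -0.00849076,  0.05591694, -0.0497601 , -0.10778002,
       -0.09037211]), 'effort': array([-3.22036003e-02, -4.15454865e+01,  2.18004334e+01, -1.88711355e-01,
        1.97734596e-02, -9.12288786e-02]), 'position': array([0.52674149, 0.20986972, 0.01052278]), 'orientation': array([-1.79994659e+02, -1.86414187e-02, -6.07923537e+00]), 'ft_force': array([-0.27051801, -0.55140761,  3.15611613]), 'ft_torque': array([-0.05347527,  0.12580981, -0.16172515]), 'grasp_force': 60.49643374979496, 'finger_gap': 0.4574021269418955}
```

Emit:
{"name": "apply_moves", "arguments": {
  "plan": [
    [[0,0,-15,0,0,0,1],[0,0,-20,0,0,0.15,1],[0,0,-27,0,0,0.15,1],[0,0,-27,0,0,0.15,1],[0,0,-27,0,0,0,1],[0,0,-27,0,0,0,1],[0,0,-27,0,0,0,1],[0,0,-27,0,0,0,1],[0,0,-25,0,0,0,1],[0,0,0,0,0,0,1]]
  ]
}}

```text
time: 10.6
position: [0.5289, 0.2105, 0.2359]
orientation: [-179.7, -0.3, -31.8]
ft_force: [0.2, 0.1, -0.9]
finger_gap: 0.454
grasp_force: 60.6
```

Emit:
{"name": "apply_moves", "arguments": {
  "plan": [
    [[17.1,26.6,0,0,0,0,1],[17.1,26.6,0,0,0,0,1],[17.1,26.6,0,0,0,0,1],[17.1,26.6,0,0,0,0,1],[17.1,26.6,0,0,0,0,1],[17.1,26.6,0,0,0,0,1],[17.1,26.6,0,0,0,0,1],[17.1,26.6,0,0,0,0,1],[17.1,26.6,0,0,0,0,1],[17.1,26.6,0,0,0,0,1]]
  ]
}}

```text
time: 11.6
position: [0.5304, -0.1073, 0.2301]
orientation: [180.0, 0.2, -31.8]
ft_force: [0.2, -0.7, -1.2]
finger_gap: 0.453
grasp_force: 60.7
```

Emit:
{"name": "apply_moves", "arguments": {
  "plan": [
    [[17.1,26.6,0,0,0,0,1],[17.1,26.6,0,0,0,0,1],[0,0,0,0,0,0,1],[0,0,0,0,0,0,1]]
  ]
}}

```text
time: 12.0
position: [0.5316, -0.1696, 0.2304]
orientation: [-180.0, 0.2, -31.9]
ft_force: [0.3, 0.2, -2.6]
finger_gap: 0.457
grasp_force: 60.8
```

```bash
python3 - <<'E'
from h import *
s=arm.get_state();print({k:np.round(s[k],4) for k in s})
im=np.ascontiguousarray(arm.camera("scene")[:,:,::-1]);cv2.imwrite("pics/s3.png",im)
cv2.imwrite("pics/c3.png",crop(im,206,160,160,120,5))
p=s["position"];print(proj("scene",p+[0,0,.009+.0195]),proj("scene",p+[0,0,.009-.0195]))
E
```

```text
{'time': np.float64(12.0), 'joints': array([-2.435080e+01,  9.216500e+00, -9.915100e+00,  7.105530e+01,
        2.930000e-02, -1.724349e+02]), 'qvel': array([ 1.5656, -0.695 , -0.2467,  0.389 ,  0.0602,  0.0274]), 'effort': array([-8.79800e-01, -3.86022e+01,  3.02491e+01, -1.01600e-01,
       -6.12000e-02, -9.70000e-03]), 'position': array([ 0.5316, -0.1696,  0.2304]), 'orientation': array([-179.9956,    0.1893,  -31.9159]), 'ft_force': array([ 0.268 ,  0.2139, -2.6068]), 'ft_torque': array([-0.0219, -0.028 , -0.0359]), 'grasp_force': np.float64(60.7631), 'finger_gap': np.float64(0.4566)}
[194.91287133 126.8561413 ] [199.16595951 144.96504245]
```

View pics/c3.png

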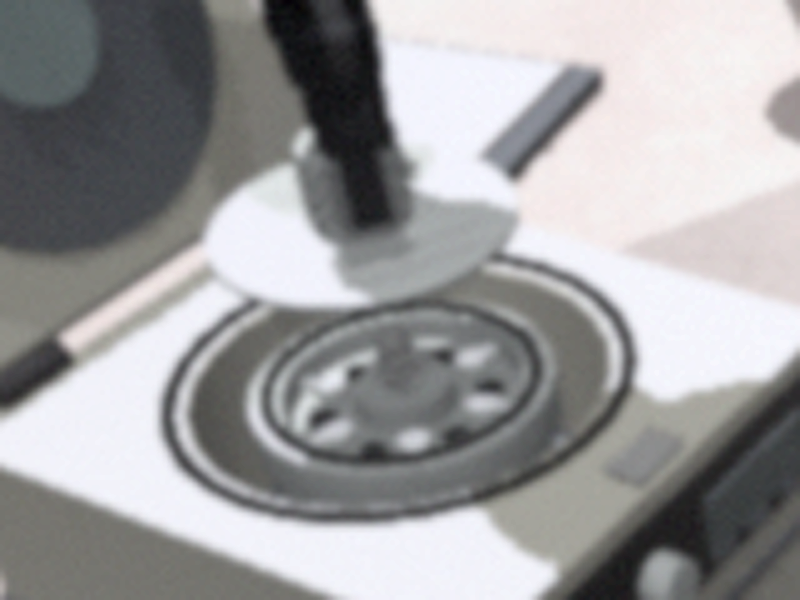

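Emit:
{"name": "apply_moves", "arguments": {
  "plan": [
    [[1.4,-0.4,10,0,0,0,1],[0,0,12,0,0,0,1],[0,0,8,0,0,0,1],[0,0,4,0,0,0,1],[0,0,2,0,0,0,1],[0,0,2,0,0,0,1],[0,0,0,0,0,0,1]]
  ]
}}

```text
time: 12.75
position: [0.5341, -0.17, 0.1944]
orientation: [-180.0, -0.0, -31.8]
ft_force: [-0.5, -0.2, -0.5]
finger_gap: 0.457
grasp_force: 60.8
```

Emit:
{"name": "apply_moves", "arguments": {
  "plan": [
    [[0,0,2,0,0,0,1],[0,0,2,0,0,0,1],[0,0,0,0,0,0,1]]
  ]
}}

```text
time: 13.05
position: [0.5339, -0.17, 0.1901]
orientation: [180.0, 0.0, -31.8]
ft_force: [0.1, 0.9, -0.6]
finger_gap: 0.459
grasp_force: 60.8
```

Emit:
{"name": "apply_moves", "arguments": {
  "plan": [
    [[0,0,2,0,0,0,1],[0,0,2,0,0,0,1],[0,0,0,0,0,0,1]]
  ]
}}

```text
time: 13.35
position: [0.5338, -0.1699, 0.1859]
orientation: [180.0, 0.0, -31.8]
ft_force: [-0.6, 0.4, -1.3]
finger_gap: 0.453
grasp_force: 60.8
```

Emit:
{"name": "apply_moves", "arguments": {
  "plan": [
    [[0,0,2,0,0,0,1],[0,0,2,0,0,0,1],[0,0,0,0,0,0,1]]
  ]
}}

```text
time: 13.65
position: [0.5338, -0.1699, 0.1819]
orientation: [180.0, 0.0, -31.8]
ft_force: [0.1, -0.4, -1.8]
finger_gap: 0.457
grasp_force: 60.8
```

Emit:
{"name": "apply_moves", "arguments": {
  "plan": [
    [[0,0,2,0,0,0,1],[0,0,1,0,0,0,1],[0,0,0,0,0,0,1]]
  ]
}}

```text
time: 13.95
position: [0.5339, -0.1699, 0.1791]
orientation: [180.0, 0.0, -31.8]
ft_force: [0.5, -0.5, -1.5]
finger_gap: 0.453
grasp_force: 60.8
```

Emit:
{"name": "apply_moves", "arguments": {
  "plan": [
    [[0,0,2,0,0,0,1],[0,0,1,0,0,0,1],[0,0,0,0,0,0,1]]
  ]
}}

```text
time: 14.25
position: [0.5337, -0.1698, 0.1761]
orientation: [-180.0, 0.0, -31.8]
ft_force: [0.0, 0.3, -1.6]
finger_gap: 0.458
grasp_force: 60.8
```

Emit:
{"name": "apply_moves", "arguments": {
  "plan": [
    [[0,0,2,0,0,0,1],[0,0,0,0,0,0,1]]
  ]
}}

```text
time: 14.45
position: [0.5336, -0.1695, 0.1743]
orientation: [-180.0, 0.1, -31.8]
ft_force: [-1.9, 1.3, 0.6]
finger_gap: 0.447
grasp_force: 61.0
```

Emit:
{"name": "apply_moves", "arguments": {
  "plan": [
    [[0,0,2,0,0,0,1],[0,0,0,0,0,0,1]]
  ]
}}

```text
time: 14.65
position: [0.5336, -0.1696, 0.173]
orientation: [-180.0, 0.0, -31.8]
ft_force: [-3.6, 1.9, 5.0]
finger_gap: 0.452
grasp_force: 61.4
```

Emit:
{"name": "apply_moves", "arguments": {
  "plan": [
    [[0,0,1,0,0,0,1],[0,0,0,0,0,0,1]]
  ]
}}

```text
time: 14.85
position: [0.5332, -0.1698, 0.172]
orientation: [179.9, 0.1, -31.8]
ft_force: [-4.6, 2.9, 6.7]
finger_gap: 0.452
grasp_force: 61.5
```

Emit:
{"name": "apply_moves", "arguments": {
  "plan": [
    [[-0.8,0,0,0,0,0,1],[0,0,0,0,0,0,1]]
  ]
}}

```text
time: 15.05
position: [0.5329, -0.1697, 0.1719]
orientation: [179.9, 0.0, -31.8]
ft_force: [-4.4, 2.1, 5.6]
finger_gap: 0.449
grasp_force: 61.4
```

```bash
python3 - <<'E'
from h import *
s=arm.get_state();print({k:np.round(s[k],3) for k in s})
E
```

```text
{'time': np.float64(15.05), 'joints': array([-2.42570e+01,  1.14480e+01, -1.45300e+01,  6.40380e+01,
       -5.10000e-02, -1.72435e+02]), 'qvel': array([0.046, 0.07 , 0.032, 0.135, 0.109, 0.094]), 'effort': array([-3.5000e-02, -3.6064e+01,  2.7942e+01, -1.6330e+00,  2.0800e-01,
        1.9000e-02]), 'position': array([ 0.533, -0.17 ,  0.172]), 'orientation': array([ 1.79947e+02,  8.00000e-03, -3.18220e+01]), 'ft_force': array([-4.361,  2.101,  5.589]), 'ft_torque': array([0.244, 0.937, 0.023]), 'grasp_force': np.float64(61.42), 'finger_gap': np.float64(0.449)}
```

Emit:
{"name": "apply_moves", "arguments": {
  "plan": [
    [[-1,0,0,0,0,0,1],[0,0,0,0,0,0,1]]
  ]
}}

```text
time: 15.25
position: [0.5327, -0.1695, 0.1719]
orientation: [180.0, -0.1, -31.8]
ft_force: [-2.7, -0.8, 4.2]
finger_gap: 0.456
grasp_force: 61.4
```

Emit:
{"name": "apply_moves", "arguments": {
  "plan": [
    [[-0.5,0,0.5,0,0,0,1],[0,0,0,0,0,0,1]]
  ]
}}

```text
time: 15.45
position: [0.5327, -0.1695, 0.1718]
orientation: [180.0, -0.1, -31.8]
ft_force: [-3.3, 0.6, 6.7]
finger_gap: 0.455
grasp_force: 61.6
```

Emit:
{"name": "apply_moves", "arguments": {
  "plan": [
    [[0,0,0.28,0,0,0.15,1],[0,0,0.28,0,0,0.15,1],[0,0,0.28,0,0,0.15,1],[0,0,0,0,0,0,1]]
  ]
}}

```text
time: 15.85
position: [0.5326, -0.1696, 0.1709]
orientation: [-180.0, -0.1, -57.8]
ft_force: [-2.3, 0.2, 6.0]
finger_gap: 0.457
grasp_force: 61.5
```

```bash
cat > st.py <<'E'
from h import *
s=arm.get_state()
for k in("time","joints","position","orientation","ft_force","ft_torque"):print(k,np.round(s[k],4))
E
python3 st.py
```

```text
time 15.85
joints [-2.425330e+01  1.138270e+01 -1.474060e+01  6.376870e+01 -7.030000e-02
 -1.464801e+02]
position [ 0.5326 -0.1696  0.1709]
orientation [-1.79999e+02 -1.28800e-01 -5.77732e+01]
ft_force [-2.2935  0.1834  5.9911]
ft_torque [-0.1394  0.6942 -0.1038]
```

Emit:
{"name": "apply_moves", "arguments": {
  "plan": [
    [[0,0,0.28,0,0,0.15,1],[0,0,0.28,0,0,0.15,1],[0,0,0.28,0,0,0.15,1],[0,0,0.28,0,0,0.15,1],[0,0,0.28,0,0,0.15,1]]
  ]
}}

```text
time: 16.35
position: [0.5333, -0.1702, 0.1695]
orientation: [-179.8, -0.2, -101.0]
ft_force: [-1.5, -1.6, 4.5]
finger_gap: 0.456
grasp_force: 61.5
```

```bash
python3 st.py
```

```text
time 16.35
joints [ -24.2583   11.4576  -14.8199   63.523    -0.1073 -103.3047]
position [ 0.5333 -0.1702  0.1695]
orientation [-1.798306e+02 -1.504000e-01 -1.009540e+02]
ft_force [-1.4839 -1.5868  4.511 ]
ft_torque [-0.4469  0.4199  0.0401]
```

Emit:
{"name": "apply_moves", "arguments": {
  "plan": [
    [[0,0,0.29,0,0,0.15,1],[0,0,0.29,0,0,0.15,1],[0,0,0.29,0,0,0.15,1],[0,0,0.29,0,0,0.15,1],[0,0,0.29,0,0,0.15,1]]
  ]
}}

```text
time: 16.85
position: [0.5338, -0.1703, 0.1682]
orientation: [-179.7, 0.1, -143.9]
ft_force: [0.5, -1.8, 4.5]
finger_gap: 0.454
grasp_force: 61.4
```

```bash
python3 st.py
```

```text
time 16.85
joints [-24.2611  11.528  -14.9055  63.3067  -0.0881 -60.3343]
position [ 0.5338 -0.1703  0.1682]
orientation [-1.797307e+02  5.200000e-02 -1.439269e+02]
ft_force [ 0.4962 -1.7897  4.51  ]
ft_torque [-0.4293  0.0779  0.0538]
```

Emit:
{"name": "apply_moves", "arguments": {
  "plan": [
    [[0,0,0.29,0,0,0.15,1],[0,0,0.29,0,0,0.15,1],[0,0,0.29,0,0,0.15,1]]
  ]
}}

```text
time: 17.15
position: [0.5344, -0.1702, 0.1674]
orientation: [-179.8, 0.2, -169.7]
ft_force: [0.6, -1.5, 4.8]
finger_gap: 0.455
grasp_force: 61.3
```

```bash
python3 st.py
```

```text
time 17.15
joints [-2.42495e+01  1.15757e+01 -1.49529e+01  6.31461e+01 -4.33000e-02
 -3.45505e+01]
position [ 0.5344 -0.1702  0.1674]
orientation [-179.7798    0.2434 -169.6987]
ft_force [ 0.5967 -1.4708  4.7526]
ft_torque [-0.4919 -0.0734  0.0413]
```

Emit:
{"name": "apply_moves", "arguments": {
  "plan": [
    [[0,0,0.29,0,0,0.15,1],[0,0,0.29,0,0,0.15,1],[0,0,0.29,0,0,0.15,1]]
  ]
}}

```text
time: 17.45
position: [0.5343, -0.1701, 0.1665]
orientation: [-179.9, 0.3, 164.5]
ft_force: [0.2, -1.5, 5.4]
finger_gap: 0.452
grasp_force: 61.3
```

```bash
python3 st.py
```

```text
time 17.45
joints [-2.42502e+01  1.16147e+01 -1.50185e+01  6.30652e+01 -3.98000e-02
 -8.76490e+00]
position [ 0.5343 -0.1701  0.1665]
orientation [-179.9147    0.2921  164.5148]
ft_force [ 0.2018 -1.4758  5.4189]
ft_torque [-0.3338 -0.1184  0.0049]
```

Emit:
{"name": "apply_moves", "arguments": {
  "plan": [
    [[0,0,0.29,0,0,0.15,1],[0,0,0.29,0,0,0.15,1]]
  ]
}}

```text
time: 17.65
position: [0.5344, -0.1702, 0.166]
orientation: [180.0, 0.3, 147.3]
ft_force: [1.6, -2.7, 3.6]
finger_gap: 0.456
grasp_force: 61.3
```

```bash
python3 st.py
```

```text
time 17.65
joints [-2.42506e+01  1.16398e+01 -1.50540e+01  6.29862e+01 -4.35000e-02
  8.42110e+00]
position [ 0.5344 -0.1702  0.166 ]
orientation [179.9962   0.3228 147.3281]
ft_force [ 1.6184 -2.7359  3.6295]
ft_torque [-0.4619 -0.0807 -0.0088]
```

Emit:
{"name": "apply_moves", "arguments": {
  "plan": [
    [[0,0,0.29,0,0,0.15,1],[0,0,0.29,0,0,0.15,1],[0,0,0.29,0,0,0.15,1]]
  ]
}}

```text
time: 17.95
position: [0.5341, -0.171, 0.1651]
orientation: [180.0, 0.4, 121.5]
ft_force: [-0.4, -3.5, 2.9]
finger_gap: 0.454
grasp_force: 61.3
```

```bash
python3 st.py
```

```text
time 17.95
joints [-24.2727  11.6801 -15.1133  62.8866  -0.1615  34.2011]
position [ 0.5341 -0.171   0.1651]
orientation [179.9537   0.3554 121.5256]
ft_force [-0.4152 -3.5498  2.915 ]
ft_torque [-0.7861  0.1104  0.0309]
```

Emit:
{"name": "apply_moves", "arguments": {
  "plan": [
    [[0,0,0.29,0,0,0.15,1],[0,0,0.29,0,0,0.15,1],[0,0,0.29,0,0,0.15,1]]
  ]
}}

```text
time: 18.25
position: [0.5335, -0.1712, 0.1642]
orientation: [179.9, 0.3, 95.7]
ft_force: [-1.7, -4.0, 5.1]
finger_gap: 0.451
grasp_force: 61.4
```

```bash
python3 st.py
```

```text
time 18.25
joints [-24.2847  11.7124 -15.1902  62.8256  -0.22    59.9818]
position [ 0.5335 -0.1712  0.1642]
orientation [179.8747   0.3265  95.7326]
ft_force [-1.736  -3.9517  5.0575]
ft_torque [-0.8994  0.389   0.0245]
```

Emit:
{"name": "apply_moves", "arguments": {
  "plan": [
    [[0,0,0.29,0,0,0.15,1],[0,0,0.29,0,0,0.15,1],[0,0,0.29,0,0,0.15,1]]
  ]
}}

```text
time: 18.55
position: [0.5331, -0.1709, 0.1632]
orientation: [179.8, 0.2, 69.9]
ft_force: [-3.2, -2.4, 5.9]
finger_gap: 0.455
grasp_force: 61.5
```

```bash
python3 st.py
```

```text
time 18.55
joints [-24.2851  11.7467 -15.2713  62.7764  -0.2035  85.7668]
position [ 0.5331 -0.1709  0.1632]
orientation [179.81     0.2181  69.9474]
ft_force [-3.2117 -2.4421  5.8814]
ft_torque [-0.7106  0.5839  0.0469]
```

Emit:
{"name": "apply_moves", "arguments": {
  "plan": [
    [[0,0,0.29,0,0,0.15,1],[0,0,0.29,0,0,0.15,1],[0,0,0.29,0,0,0.15,1]]
  ]
}}

```text
time: 18.85
position: [0.5328, -0.1709, 0.1624]
orientation: [179.7, 0.1, 44.2]
ft_force: [-3.9, -4.1, 6.2]
finger_gap: 0.457
grasp_force: 61.6
```

```bash
python3 st.py
```

```text
time 18.85
joints [-24.284   11.7804 -15.3431  62.6974  -0.2297 111.5462]
position [ 0.5328 -0.1709  0.1624]
orientation [1.79749e+02 1.47900e-01 4.41691e+01]
ft_force [-3.8847 -4.0779  6.1842]
ft_torque [-0.8154  0.7469  0.051 ]
```

Emit:
{"name": "apply_moves", "arguments": {
  "plan": [
    [[0,0,0.29,0,0,0.15,1],[0,0,0.29,0,0,0.15,1],[0,0,0.29,0,0,0.15,1]]
  ]
}}

```text
time: 19.15
position: [0.5324, -0.1708, 0.1615]
orientation: [179.7, 0.1, 18.4]
ft_force: [-4.6, -2.9, 7.9]
finger_gap: 0.457
grasp_force: 61.8
```

```bash
python3 st.py
```

```text
time 19.15
joints [-24.2895  11.8124 -15.4111  62.6393  -0.2341 137.3142]
position [ 0.5324 -0.1708  0.1615]
orientation [1.797349e+02 5.780000e-02 1.839590e+01]
ft_force [-4.5738 -2.9333  7.9211]
ft_torque [-0.6339  0.9629  0.1409]
```

Emit:
{"name": "apply_moves", "arguments": {
  "plan": [
    [[0,0,0.29,0,0,0.15,1],[0,0,0.29,0,0,0.15,1],[0,0,0.29,0,0,0.15,1]]
  ]
}}

```text
time: 19.45
position: [0.5323, -0.1702, 0.1608]
orientation: [179.8, -0.0, -7.3]
ft_force: [-4.4, -1.0, 9.8]
finger_gap: 0.455
grasp_force: 62.2
```

```bash
python3 st.py
```

```text
time 19.45
joints [-2.427780e+01  1.183500e+01 -1.547280e+01  6.259680e+01 -1.493000e-01
  1.630655e+02]
position [ 0.5323 -0.1702  0.1608]
orientation [ 1.798294e+02 -4.770000e-02 -7.343300e+00]
ft_force [-4.3906 -1.0181  9.7568]
ft_torque [-0.2008  1.0236  0.3752]
```

Emit:
{"name": "apply_moves", "arguments": {
  "plan": [
    [[0,0,-0.6,0,0,0.05,1],[0,0,-0.4,0,0,0.1,1],[0,0,0,0,0,0,1]]
  ]
}}

```text
time: 19.75
position: [0.5322, -0.1695, 0.1611]
orientation: [179.9, -0.0, -15.7]
ft_force: [-3.5, -0.5, 6.5]
finger_gap: 0.452
grasp_force: 61.2
```

```bash
python3 st.py
```

```text
time 19.75
joints [-2.425730e+01  1.182080e+01 -1.546020e+01  6.267070e+01 -7.420000e-02
  1.713998e+02]
position [ 0.5322 -0.1695  0.1611]
orientation [ 1.799194e+02 -3.670000e-02 -1.565710e+01]
ft_force [-3.4845 -0.5439  6.5199]
ft_torque [-0.181   0.703  -0.2763]
```

Emit:
{"name": "apply_moves", "arguments": {
  "plan": [
    [[0,0,0,0,0,0,1],[0,0,0,0,0,0,1]]
  ]
}}

```text
time: 19.95
position: [0.5322, -0.1694, 0.1611]
orientation: [179.9, -0.0, -15.6]
ft_force: [-2.3, -1.1, 5.7]
finger_gap: 0.455
grasp_force: 61.2
```

```bash
python3 st.py
```

```text
time 19.95
joints [-2.425870e+01  1.182020e+01 -1.546070e+01  6.267570e+01 -6.790000e-02
  1.713243e+02]
position [ 0.5322 -0.1694  0.1611]
orientation [ 1.799264e+02 -3.260000e-02 -1.558300e+01]
ft_force [-2.266  -1.1466  5.7299]
ft_torque [-0.1387  0.7213 -0.2631]
```

Emit:
{"name": "apply_moves", "arguments": {
  "plan": [
    [[0,0,0,0,0,0,0.3],[0,0,0,0,0,0,0.3],[0,0,0,0,0,0,0.3]]
  ]
}}

```text
time: 20.25
position: [0.5323, -0.1686, 0.1601]
orientation: [-180.0, -0.0, -15.6]
ft_force: [0.1, 0.4, 0.1]
finger_gap: 0.698
grasp_force: 0.0
```

```bash
python3 st.py
```

```text
time 20.25
joints [-2.422680e+01  1.187430e+01 -1.551490e+01  6.261020e+01  2.640000e-02
  1.713319e+02]
position [ 0.5323 -0.1686  0.1601]
orientation [-1.79974e+02 -4.60000e-03 -1.55587e+01]
ft_force [0.0501 0.3545 0.1313]
ft_torque [ 0.0091  0.0072 -0.0175]
```

Emit:
{"name": "apply_moves", "arguments": {
  "plan": [
    [[1.4,1.4,-1,0,0,-0.15,0.3],[0,0,0,0,0,-0.15,0.3],[0,0,0,0,0,-0.15,0.3],[0,0,0,0,0,-0.15,0.3],[0,0,0,0,0,-0.15,0.3],[0,0,0,0,0,-0.15,0.3],[0,0,0,0,0,-0.15,0.3],[0,0,0,0,0,-0.15,0.3],[0,0,0,0,0,-0.15,0.3],[0,0,0,0,0,-0.15,0.3]]
  ]
}}

```text
time: 21.25
position: [0.5332, -0.1704, 0.1612]
orientation: [180.0, -0.0, 70.7]
ft_force: [0.6, -0.0, 0.2]
finger_gap: 0.701
grasp_force: 0.0
```

Emit:
{"name": "apply_moves", "arguments": {
  "plan": [
    [[0,0,0,0,0,0,0.3],[0,0,0,0,0,0,1],[0,0,0,0,0,0,1],[0,0,0,0,0,0,1],[0,0,0,0,0,0,1]]
  ]
}}

```text
time: 21.75
position: [0.533, -0.1704, 0.1616]
orientation: [-180.0, -0.0, 70.3]
ft_force: [0.2, 0.4, 1.3]
finger_gap: 0.452
grasp_force: 60.1
```

```bash
python3 st.py
```

```text
time 21.75
joints [-2.43510e+01  1.19311e+01 -1.52506e+01  6.28250e+01  1.02000e-02
  8.53482e+01]
position [ 0.533  -0.1704  0.1616]
orientation [-1.799942e+02 -1.070000e-02  7.030080e+01]
ft_force [0.2206 0.3924 1.2696]
ft_torque [ 0.1226  0.1129 -0.0026]
```

Emit:
{"name": "apply_moves", "arguments": {
  "plan": [
    [[0,0,0.2,0,0,0.1,1],[0,0,0.2,0,0,0.1,1]]
  ]
}}

```text
time: 21.95
position: [0.5327, -0.1706, 0.1614]
orientation: [-180.0, 0.0, 58.7]
ft_force: [-1.7, 0.1, 2.7]
finger_gap: 0.457
grasp_force: 60.4
```

```bash
python3 st.py
```

```text
time 21.95
joints [-2.43584e+01  1.19330e+01 -1.52707e+01  6.28184e+01 -4.57000e-02
  9.69769e+01]
position [ 0.5327 -0.1706  0.1614]
orientation [-1.799835e+02  4.800000e-02  5.866460e+01]
ft_force [-1.7274  0.1361  2.6672]
ft_torque [0.006  0.4231 0.3193]
```

Emit:
{"name": "apply_moves", "arguments": {
  "plan": [
    [[0,0,0.2,0,0,0.1,1]]
  ]
}}

```text
time: 22.05
position: [0.5326, -0.1706, 0.1613]
orientation: [-180.0, 0.1, 52.9]
ft_force: [-2.8, 0.2, 3.1]
finger_gap: 0.452
grasp_force: 60.4
```

```bash
python3 st.py
```

```text
time 22.05
joints [-2.435990e+01  1.193770e+01 -1.528250e+01  6.281210e+01 -4.630000e-02
  1.026993e+02]
position [ 0.5326 -0.1706  0.1613]
orientation [-1.799786e+02  5.230000e-02  5.294090e+01]
ft_force [-2.8455  0.2288  3.0979]
ft_torque [0.0395 0.4755 0.2909]
```

Emit:
{"name": "apply_moves", "arguments": {
  "plan": [
    [[0,0,0.15,0,0,0.1,1]]
  ]
}}

```text
time: 22.15
position: [0.5325, -0.1707, 0.1612]
orientation: [-180.0, 0.1, 47.2]
ft_force: [-1.9, -0.5, 4.4]
finger_gap: 0.455
grasp_force: 60.4
```

```bash
python3 st.py
```

```text
time 22.15
joints [-2.43608e+01  1.19390e+01 -1.52977e+01  6.28045e+01 -6.44000e-02
  1.08414e+02]
position [ 0.5325 -0.1707  0.1612]
orientation [-1.799813e+02  7.410000e-02  4.722520e+01]
ft_force [-1.9292 -0.5425  4.395 ]
ft_torque [-0.0357  0.5413  0.3608]
```

Emit:
{"name": "apply_moves", "arguments": {
  "plan": [
    [[0,0,0.15,0,0,0.1,1]]
  ]
}}

```text
time: 22.25
position: [0.5324, -0.1706, 0.161]
orientation: [-180.0, 0.1, 41.5]
ft_force: [-2.9, -0.5, 4.0]
finger_gap: 0.456
grasp_force: 60.5
```

```bash
python3 st.py
```

```text
time 22.25
joints [-2.436000e+01  1.194500e+01 -1.531180e+01  6.279730e+01 -7.110000e-02
  1.141319e+02]
position [ 0.5324 -0.1706  0.161 ]
orientation [-1.799796e+02  8.700000e-02  4.150820e+01]
ft_force [-2.9085 -0.545   3.9971]
ft_torque [-0.0136  0.5519  0.4315]
```

Emit:
{"name": "apply_moves", "arguments": {
  "plan": [
    [[0,0,0.12,0,0,0.1,1],[0,0,0.12,0,0,0.1,1]]
  ]
}}

```text
time: 22.45
position: [0.5324, -0.1706, 0.1608]
orientation: [-180.0, 0.1, 30.1]
ft_force: [-4.0, 0.7, 3.0]
finger_gap: 0.453
grasp_force: 60.5
```

```bash
python3 st.py
```

```text
time 22.45
joints [-2.435730e+01  1.195120e+01 -1.532850e+01  6.277350e+01 -6.150000e-02
  1.255712e+02]
position [ 0.5324 -0.1706  0.1608]
orientation [-1.799926e+02  8.100000e-02  3.007150e+01]
ft_force [-3.9648  0.656   3.0452]
ft_torque [0.0648 0.5691 0.5938]
```

Emit:
{"name": "apply_moves", "arguments": {
  "plan": [
    [[0,0,0.12,0,0,0.1,1]]
  ]
}}

```text
time: 22.55
position: [0.5323, -0.1705, 0.1607]
orientation: [-180.0, 0.1, 24.4]
ft_force: [-2.6, 0.3, 4.1]
finger_gap: 0.454
grasp_force: 60.6
```

```bash
python3 st.py
```

```text
time 22.55
joints [-2.435420e+01  1.195620e+01 -1.533900e+01  6.277070e+01 -6.600000e-02
  1.312893e+02]
position [ 0.5323 -0.1705  0.1607]
orientation [-1.799941e+02  9.310000e-02  2.435650e+01]
ft_force [-2.587   0.3473  4.129 ]
ft_torque [-0.0786  0.6227  0.6303]
```

Emit:
{"name": "apply_moves", "arguments": {
  "plan": [
    [[0,0,0,0,0,0,1],[0,0,0,0,0,0,0.3],[0,0,0,0,0,0,0.2],[0,0,0,0,0,0,0.2],[0,0,-10,0,0,0,0.2],[0,0,-20,0,0,0,0.2],[0,0,-30,0,0,0,0.2],[0,0,-40,0,0,0,0.2],[0,0,-40,0,0,0,0.2],[0,0,0,0,0,0,0.2]]
  ]
}}

```text
time: 23.55
position: [0.5367, -0.172, 0.3083]
orientation: [179.4, -0.5, 24.5]
ft_force: [1.2, -0.1, 1.1]
finger_gap: 0.798
grasp_force: 0.0
```

```bash
python3 st.py; python3 - <<'E'
from h import *
im=np.ascontiguousarray(arm.camera("scene")[:,:,::-1]);cv2.imwrite("pics/s4.png",im)
cv2.imwrite("pics/c4.png",crop(im,206,160,160,120,5))
E
```

```text
time 23.55
joints [-2.43472e+01  7.29740e+00 -2.81270e+00  7.91168e+01  8.00000e-03
  1.31126e+02]
position [ 0.5367 -0.172   0.3083]
orientation [179.4229  -0.5145  24.5295]
ft_force [ 1.192  -0.1411  1.0675]
ft_torque [-0.0132  0.0173  0.0154]
```

View pics/c4.png

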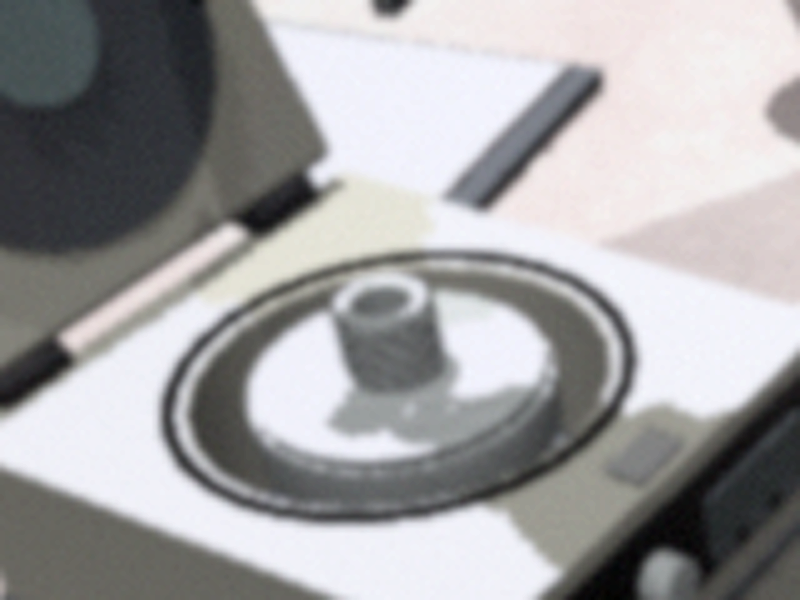

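The lid sits flat on the rotor, with the knob top at about scene (202,159). The gripper is clear above it. I'm handing the job in.

```bash
python3 -c "
from plant import arm
print(arm.finish_job())"
```

```text
the job is handed in; nothing more can be done
None
```

The aluminium lid is screwed onto the rotor and sits flat on the seal; the turning torque was about 0.63 N m when I stopped (snug is 0.3 to 1), and I let go and handed the job in at about 24 s with the gripper clear and nothing else touched.

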